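# Pack the finishing caddy for the green order

## Robot

A 6-joint arm with a two-finger parallel gripper is mounted at the origin on the work surface. World frame = base frame: x ahead of the robot, y to its left, z up, the work surface at z = 0. Lengths are in m, angles in rad, forces in N, time in s.
With the tool pointing down it reaches from about 0.3 to 0.775 m from the base axis. Payload 14.6 kg.
Tool frame: the origin (TCP) lies midway between the tips of the shut fingers; the grasp point (between the pads) lies 19 mm behind it (ctrl.pinch_z is the distance from the TCP to the grasp point, in m); z points along the fingers, y is the line along which they close (so a half turn about z gives the same grasp; the last joint's range is limited). The gripper opens to 94 mm and grips with 3 to 60 N. Pads are 16 mm wide; open, the fingers measure 119 mm over their backs; the gripper's body (75 mm by 177 mm) begins 78 mm behind the grasp point.
Start: joints at [1.107, 0.3, 1.521, -0, 1.321, -0.067], TCP at [0.213, 0.507, 0.205] pointing down, gripper open.
Joint ranges: [-3.03, 3.03], [-0.79, 2.21], [0.23, 2.52], [-1.04, 4.18], [0, 3.07], [-2.55, 2.55]. Speed limits (rad/s): [2.22, 2.22, 2.57, 3.14, 3.14, 3.14].

## Interface

Orientations are given as [roll, pitch, yaw] about the fixed x, y, z axes, in that order (R = Rz(yaw) Ry(pitch) Rx(roll)).
In Python, from station import ctrl gives the robot as it stands.
- The arm moves only by the tool jog_arm, never from a script. Its argument "motion" is a list of rows, each a list of 7 numbers: the shift along the tool's x, y, z in m, then the turn, a rotation vector about the tool's x, y, z in rad, then the opening, from -1 (shut) to 1 (fully open). In form: [[tx, ty, tz, rx, ry, rz, gripper], ...]. A call has 1 to 5 rows; each row shifts and turns the commanded pose from where the row before left it, along the tool's axes as they then stand; what a row does not reach is not made up. A row lasts 1/10 s, in which the tool goes at most 50 mm and 8.59 degrees, less where a joint would pass 70% of its speed; a pose out of reach is approached as far as the arm can. A call is refused whole if a number of a shift passes 0.05 or a number of a turn 0.15, either way. A call with a gripper value outside its range is refused whole. The fingers move at their own pace and stop on an object; "squeeze" is the grip in N (left out, the last holds). Time passes only in rows, so rows that do not move let the fingers close. It gives the time, the measured TCP pose, the force, the opening and the grip force at its end, in the units of the state.
- ctrl.get_obs(): the state, without advancing time (a new reading comes with each control period).
- ctrl.camera(name): name is "scene" or "top" or "wrist"; returns the picture (384x512x3 uint8, red, green, blue); there is no depth.
- ctrl.camera_model(name): a dict with "intrinsics" (3x3 intrinsics, pixels), "k1" (the pictures are not rectified: a ray, as slopes to the right and down, at radius r is drawn at 1 + k1 r^2 times it, then the intrinsics apply), "rvec" (rotation vector, rad) and "tvec" (3), from world to camera coordinates, as OpenCV has them. Camera axes: x right, y down, z forward; pixel columns grow to the right and rows downward; lengths in m; the calibration is good to about 2 mm. A picture is of the moment at which its call begins: read the wrist's pose just before it. camera_model takes no time and is no camera call; for the wrist camera it gives the pose at the moment of the call.
- ctrl.hand_in(): hands the job in; it is judged then, once.
The state is a dict: "time_s": time; "qpos": joint angles; "joint_vel": joint speeds; "tau": joint torques, N m; "ee_pos": TCP position; "eef_rot": TCP orientation; "force": force on the tool from outside, world axes, zero at the start; "moment": the same for the moment, N m; "grip_width": finger opening in m; "grip_force": force on a finger pad.
Only numpy, scipy, OpenCV 4.12 (cv2) and the standard library are available. Lean on these libraries where they do the work, as an engineer would, in place of code of your own. Each camera call takes 0.05 s, during which the arm holds its last target. There are 200 camera calls.

## Task

Pack the four-compartment caddy for the green order: put the green-topped heel block on the black mat, the green wax bar on the yellow mat, the brass nail tin on the red mat, and the green-capped ink bottle, drawn straight up out of its warming well, upright on the white mat. Set each down (do not drop it) flat in the middle of its mat, the right way up as you found it, and leave the blue-topped heel block and the blue-capped ink bottle where they are.

Things in the scene. Friction and masses are not known exactly. Their poses are not given: they have to be found in the camera images.
- heel_green: D-shaped stacked-leather heel block, brown with a 10 mm green layer on top, 60 mm long (x, round end at +x), 52 mm wide (y; flat parallel sides from x = -30 to +4 mm, then a half round), 30 mm high, about 90 g. Loose, flat on the bench, green side up. Origin: centre of its underside, z up. To be packed.
- heel_blue: D-shaped stacked-leather heel block, brown with a 10 mm blue layer on top, 60 mm long (x, round end at +x), 52 mm wide (y; flat parallel sides from x = -30 to +4 mm, then a half round), 30 mm high, about 90 g. Loose, flat on the bench, blue side up. Origin: centre of its underside, z up. Look-alike of the green-topped one: leave it.
- wax_bar: green hard-wax bar, a plain block 70 mm long (x), 30 mm wide (y), 26 mm high, about 60 g, loose, lying flat on the bench. Origin: centre of its underside, z up.
- nail_tin: closed round brass tin, 52 mm diameter (lid 53 mm), 32 mm high, dark disc on the lid, about 120 g, loose, standing flat on the bench. Origin: centre of its underside, z up; its yaw means nothing.
- ink_green: straight round bottle, 30 mm diameter, 98 mm tall, about 70 g, white with a 36 mm green cap of the same diameter, standing in one of two wells (either) of a dark block. Origin: centre of its underside, z up. To be packed. Cap top stands 38 mm above the block; the well is 60 mm deep, so it comes only straight up. Standing in the caddy it is far the tallest thing there and can be in the way of the gripper.
- ink_blue: straight round bottle, 30 mm diameter, 98 mm tall, about 70 g, white with a 36 mm blue cap of the same diameter, standing in one of two wells (either) of a dark block. Origin: centre of its underside, z up. Look-alike: leave it. Block: fixed, 80 x 130 mm, 70 mm high; wells 60 mm apart along its length, so fingers fit across the line joining the bottles.
- mat_black: black floor mat 80 x 80 x 2 mm, fixed in the middle of one compartment (any) of the caddy. Origin: centre of its underside, 5 mm above the bench; x, y along the compartment's walls. Place of the heel block. Caddy: fixed aluminium tray 196 x 196 mm, 15 mm high; walls and dividers 5 mm thick; 2 by 2 compartments of 90 x 90 mm, 95 mm apart.
- mat_yellow: yellow floor mat 80 x 80 x 2 mm, fixed in the middle of one compartment (any) of the caddy. Origin: centre of its underside, 5 mm above the bench; x, y along the compartment's walls. Place of the wax bar.
- mat_red: red floor mat 80 x 80 x 2 mm, fixed in the middle of one compartment (any) of the caddy. Origin: centre of its underside, 5 mm above the bench; x, y along the compartment's walls. Place of the nail tin.
- mat_white: white floor mat 80 x 80 x 2 mm, fixed in the middle of one compartment (any) of the caddy. Origin: centre of its underside, 5 mm above the bench; x, y along the compartment's walls. Place of the ink bottle.
Not all that is in view belongs to the job. Leave any pink look-alike of the ink_green alone.

How it is judged:
At the end, for the whole second after the job is handed in: Heel block, wax bar, nail tin and green ink bottle lie within 15 mm of the centres of the black, yellow, red and white mats, underside at most 7 mm above the mat's underside, upright within 0.15 rad, slower than 0.02 m/s; blue heel block and blue bottle within 20 mm of their starts (horizontal distance between heel_green and mat_black below 0.015 m and z of heel_green in the frame of mat_black below 0.007 m and angle between each of heel_green, wax_bar, nail_tin, ink_green's own z axis and vertical below 0.15 rad and linear speed of each of heel_green, wax_bar, nail_tin, ink_green below 0.02 m/s and horizontal distance between wax_bar and mat_yellow below 0.015 m and z of wax_bar in the frame of mat_yellow below 0.007 m and horizontal distance between nail_tin and mat_red below 0.015 m and z of nail_tin in the frame of mat_red below 0.007 m and horizontal distance between ink_green and mat_white below 0.015 m and z of ink_green in the frame of mat_white below 0.007 m and distance of each of heel_blue, ink_blue from where it was at the start of the episode below 0.02 m); the robot touches nothing.
It fails at once if the blue-topped heel block is moved more than 20 mm (distance of heel_blue from where it was at the start of the episode above 0.02 m).
It fails at once if the blue-capped ink bottle is moved more than 20 mm (distance of ink_blue from where it was at the start of the episode above 0.02 m).
It fails at once if a thing to be packed is dropped or flung (over 0.8 m/s while not held: a fall of about 35 mm) ((linear speed of heel_green above 0.8 m/s and contact force between heel_green and the fingers below 0.1 N) or (linear speed of wax_bar above 0.8 m/s and contact force between wax_bar and the fingers below 0.1 N) or (linear speed of nail_tin above 0.8 m/s and contact force between nail_tin and the fingers below 0.1 N) or (linear speed of ink_green above 0.8 m/s and contact force between ink_green and the fingers below 0.1 N)).
It also fails if it takes over 112 s, if anything falls off the work surface, if the arm or the gripper's body presses on something with over 40 N, if the wrist force passes 120 N, or if a joint passes its speed limit or range.

## Working session

There is one attempt and no reset: what is moved stays moved. The work goes in short steps, Python scripts to look and compute and a tool call to move; the robot and the scene stay as the last step left them, time stands still between calls to the robot, and variables do not carry over. Pictures are saved under pics/ and viewed, at most 14 in all, crops included, and the job is handed in when it is done.

Besides the shell and the picture viewer there is one more tool, called after "Request:" as name(argument=value, ...), one argument or row to a line, values as JSON. jog_arm: Moves the arm, as the interface text tells. Its arguments: {"type":"object","properties":{"motion":{"type":"array"},"squeeze":{"type":"number"}},"required":["motion"]}

```bash
mkdir -p pics; python3 - <<'E'
from station import ctrl
import cv2
o=ctrl.get_obs(); print(o['time_s'],o['ee_pos'],o['eef_rot'],o['grip_width'],ctrl.pinch_z)
for n in('top','scene'):
    cv2.imwrite(f'pics/{n}0.png',ctrl.camera(n)[:,:,::-1])
    print({k:(v.tolist() if hasattr(v,'tolist') else v) for k,v in ctrl.camera_model(n).items()})
E
```

```text
0.0 [0.21243485 0.50702019 0.20490022] [-3.14044348e+00 -5.75266022e-05  2.74482332e+00] 0.0941414975472108 0.0188
{'intrinsics': [[477.39520800790814, 0.0, 252.8405915666814], [0.0, 477.39520800790814, 188.54762482117522], [0.0, 0.0, 1.0]], 'k1': -0.09898714440870506, 'rvec': [2.1647755518021277, -2.103187056131354, 0.17907494514537467], 'tvec': [-0.014696145551125007, 0.5037805523127549, 1.4168314974630163]}
{'intrinsics': [[352.3315900272993, 0.0, 252.94091764030537], [0.0, 352.3315900272993, 186.77095787302184], [0.0, 0.0, 1.0]], 'k1': 0.031955683917821213, 'rvec': [0.8489797823862727, 2.6116004749879727, -1.0289367033664625], 'tvec': [0.4085275895705824, -0.20091183575841667, 1.2441684945493605]}
```

View pics/top0.png

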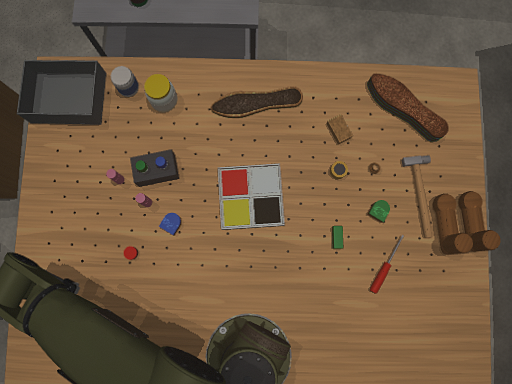

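View pics/scene0.png

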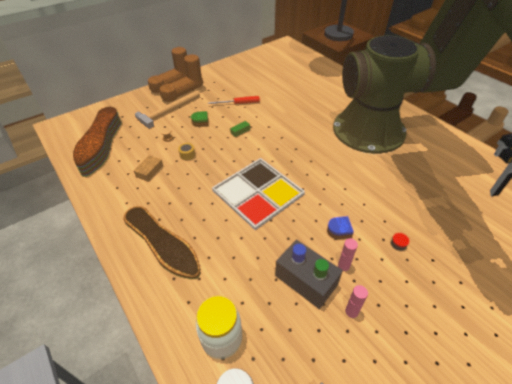

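The top view shows the caddy with red (235,182), white (264,180), yellow (237,212) and black (267,210). The other items are heel_green (379,211), wax (338,237), tin (339,170), ink_green (141,166), ink_blue (160,161), and heel_blue (171,223). Pink decoys sit near the block at (115,177) and (143,199).

```bash
cat > h.py <<'E'
from station import ctrl
import cv2, numpy as np
def ray(m,px):
    K=np.array(m['intrinsics']);p=(np.array(px,float)-[K[0,2],K[1,2]])/K[0,0]
    s=p.copy()
    for _ in range(10): s=p/(1+m['k1']*(s@s))
    R=cv2.Rodrigues(np.array(m['rvec'],float))[0];t=np.array(m['tvec'],float)
    return -R.T@t, R.T@np.array([*s,1])
def world(m,px,z):
    c,d=ray(m,px); return c+d*(z-c[2])/d[2]
def proj(m,P):
    K=np.array(m['intrinsics']);R=cv2.Rodrigues(np.array(m['rvec'],float))[0]
    q=R@np.array(P,float)+np.array(m['tvec'],float);s=q[:2]/q[2]
    return s*(1+m['k1']*(s@s))*K[0,0]+[K[0,2],K[1,2]]
HSV=dict(green=((45,90,40),(85,255,255)),red=((0,150,100),(8,255,255)),yellow=((22,150,100),(35,255,255)),white=((0,0,140),(180,60,255)),black=((0,0,0),(180,255,50)),blue=((105,120,50),(130,255,255)))
def blobs(img,col,amin=30,roi=None):
    h=cv2.cvtColor(img,cv2.COLOR_RGB2HSV);m=cv2.inRange(h,*map(np.array,HSV[col]))
    if roi: z=np.zeros_like(m);x0,y0,x1,y1=roi;z[y0:y1,x0:x1]=m[y0:y1,x0:x1];m=z
    n,l,s,c=cv2.connectedComponentsWithStats(m)
    return [(s[i,4],c[i],[p[0] for p in cv2.findContours((l==i).astype(np.uint8),0,1)[0][0]]) for i in range(1,n) if s[i,4]>=amin]
def rect(m,cont,z):
    w=np.array([world(m,p,z)[:2] for p in cont]);c,(a,b),_=r=cv2.minAreaRect((w*1000).astype(np.float32))
    q=cv2.boxPoints(r);e=q[1]-q[0];f=q[2]-q[1]
    if np.hypot(*e)<np.hypot(*f): e=f
    return np.round(c,1),np.round((a,b),1),round(float(np.arctan2(e[1],e[0])),3)
E
python3 - <<'E'
from h import *
img=cv2.imread('pics/top0.png')[:,:,::-1].copy();m=ctrl.camera_model('top')
for c,z,roi in [('green',.026,(300,150,420,260)),('green',.108,(120,140,180,190)),('blue',.108,(120,140,180,190)),('blue',.03,(140,205,200,250)),('red',.007,(215,160,290,235)),('yellow',.007,(215,160,290,235)),('white',.007,(247,168,280,195)),('black',.007,(250,195,285,225))]:
    for a,ce,co in blobs(img,c,30,roi): print(c,a,ce.round(1),world(m,ce,z).round(4)[:2],rect(m,co,z))
print('tin',world(m,(339,170),.032))
E
```

```text
green 295 [380.  209.8] [ 0.4515 -0.395 ] (array([ 453.7, -396.3]), array([52.6, 59.5]), -0.528)
green 204 [337.8 236.3] [ 0.3665 -0.2637] (array([ 365.9, -262.8]), array([64.6, 27.7]), 0.003)
green 79 [140.1 165.1] [0.5536 0.335 ] (array([553.8, 335.2]), array([26.1, 29.2]), -0.731)
blue 69 [160. 161.] [0.5675 0.2764] (array([567.5, 276.4]), array([24.7, 23.8]), 0.062)
blue 291 [170.4 222.6] [0.3934 0.2485] (array([394.6, 247.3]), array([51.6, 57.3]), -0.539)
red 612 [234.3 182.2] [0.5285 0.0586] (array([529. ,  58.5]), array([79.6, 77.3]), 0.106)
yellow 629 [236.2 212.2] [0.4341 0.0495] (array([434.4,  49.5]), array([79. , 78.2]), 0.096)
white 808 [263.  180.9] [ 0.5353 -0.0313] (array([535.1, -31.3]), array([ 83.1, 100.7]), -1.541)
black 615 [266.6 210.2] [ 0.4429 -0.0448] (array([443.3, -44.8]), array([78.3, 76.5]), 0.095)
tin [ 0.57199987 -0.26634161  0.032     ]
```

```bash
cat >> h.py <<'E'
from scipy.spatial.transform import Rotation as Rt
def go(x,y,z,yaw,g,n=None,cur=None):
    o=ctrl.get_obs()
    p,R=(np.array(o['ee_pos']),Rt.from_euler('xyz',o['eef_rot'])) if cur is None else (np.array(cur[:3],float),Rt.from_euler('xyz',[np.pi,0,cur[3]]))
    T=Rt.from_euler('xyz',[np.pi,0,yaw]);t=np.array([x,y,z],float)
    rv=(R.inv()*T).as_rotvec();n=n or int(max(np.ceil(np.linalg.norm(t-p)/.046),np.ceil(np.linalg.norm(rv)/.11),1))
    d0=t-p;rows=[]
    for i in range(n):
        d=R.inv().apply((t-p)/(n-i));r=(R.inv()*T).as_rotvec()/(n-i)
        d=np.round(d,3);r=np.round(r,3);rows.append([*map(float,d),*map(float,r),g]);p=p+R.apply(d);R=R*Rt.from_rotvec(r)
    for i in range(0,n,5): print(str(rows[i:i+5]).replace(' ',''))
    print('n',n,'t',o['time_s'],'at',np.round(o['ee_pos'],4),np.round(o['eef_rot'],3),round(o['grip_width'],4),o['grip_force'])
def look(name,fn):
    m=ctrl.camera_model(name);img=ctrl.camera(name);cv2.imwrite(fn,img[:,:,::-1]);return m,img
E
python3 -c "
from h import *
go(.366,-.263,.2,np.pi,1)
"
```

```text
[[-0.024,-0.036,0.0,-0.0,-0.0,-0.022,1],[-0.024,-0.037,0.0,-0.0,-0.0,-0.022,1],[-0.023,-0.037,0.0,-0.0,-0.0,-0.022,1],[-0.022,-0.038,0.0,-0.0,-0.0,-0.022,1],[-0.021,-0.038,0.0,-0.0,-0.0,-0.022,1]]
[[-0.02,-0.039,0.0,-0.0,-0.0,-0.022,1],[-0.019,-0.039,0.0,-0.0,-0.0,-0.022,1],[-0.019,-0.039,0.001,-0.0,-0.0,-0.022,1],[-0.018,-0.04,0.0,-0.0,-0.0,-0.022,1],[-0.017,-0.04,0.001,-0.0,-0.0,-0.022,1]]
[[-0.016,-0.041,0.0,-0.0,-0.0,-0.022,1],[-0.015,-0.041,0.001,-0.0,-0.0,-0.022,1],[-0.014,-0.041,0.0,-0.0,-0.0,-0.022,1],[-0.013,-0.042,0.001,-0.0,-0.0,-0.022,1],[-0.012,-0.042,0.0,-0.0,-0.0,-0.022,1]]
[[-0.011,-0.042,0.001,-0.0,-0.0,-0.022,1],[-0.011,-0.042,0.0,-0.0,-0.0,-0.022,1],[-0.01,-0.042,0.001,-0.001,-0.0,-0.023,1]]
n 18 t 0.1 at [0.2125 0.5071 0.2049] [-3.141 -0.     2.745] 0.094 0.0
```

Request:
jog_arm(
  motion=[
    [-0.024, -0.036, 0, 0, 0, -0.022, 1],
    [-0.024, -0.037, 0, 0, 0, -0.022, 1],
    [-0.023, -0.037, 0, 0, 0, -0.022, 1],
    [-0.022, -0.038, 0, 0, 0, -0.022, 1],
    [-0.021, -0.038, 0, 0, 0, -0.022, 1],
  ],
)

```text
time_s: 0.6
ee_pos: [0.2551, 0.2915, 0.2052]
eef_rot: [-3.141, -0.0, 2.856]
force: [0.9, -0.0, 1.0]
grip_width: 0.094
grip_force: 0.0
```

Request:
jog_arm(
  motion=[
    [-0.02, -0.039, 0, 0, 0, -0.022, 1],
    [-0.019, -0.039, 0, 0, 0, -0.022, 1],
    [-0.019, -0.039, 0, 0, 0, -0.022, 1],
    [-0.018, -0.04, 0, 0, 0, -0.022, 1],
    [-0.017, -0.04, 0, 0, 0, -0.022, 1],
  ],
)

```text
time_s: 1.1
ee_pos: [0.298, 0.078, 0.2055]
eef_rot: [3.141, 0.0, 2.966]
force: [0.6, 0.1, 0.5]
grip_width: 0.0939
grip_force: 0.0
```

Request:
jog_arm(
  motion=[
    [-0.016, -0.041, 0, 0, 0, -0.022, 1],
    [-0.015, -0.041, 0, 0, 0, -0.022, 1],
    [-0.014, -0.041, 0, 0, 0, -0.022, 1],
    [-0.013, -0.042, 0, 0, 0, -0.022, 1],
    [-0.012, -0.042, 0, 0, 0, -0.022, 1],
  ],
)

```text
time_s: 1.6
ee_pos: [0.3399, -0.137, 0.2055]
eef_rot: [-3.142, 0.0, 3.075]
force: [1.0, 0.7, 1.2]
grip_width: 0.0937
grip_force: 0.0
```

Request:
jog_arm(
  motion=[
    [-0.011, -0.042, 0, 0, 0, -0.022, 1],
    [-0.011, -0.042, 0, 0, 0, -0.022, 1],
    [-0.01, -0.042, 0, 0, 0, -0.023, 1],
    [0, 0, 0, 0, 0, 0, 1],
    [0, 0, 0, 0, 0, 0, 1],
  ],
)

```text
time_s: 2.1
ee_pos: [0.3661, -0.2624, 0.2048]
eef_rot: [3.14, -0.001, 3.14]
force: [-0.2, 0.2, 0.0]
grip_width: 0.0942
grip_force: 0.0
```

```bash
python3 -c "
from h import *
m,i=look('wrist','pics/w1.png')
for a,ce,co in blobs(i,'green',300): print(a,ce.round(),world(m,ce,.026).round(4),rect(m,co,.026))
go(.366,-.263,.2,np.pi,1)
"
```

```text
1160 [252. 175.] [ 0.367  -0.2637  0.026 ] (array([ 366.7, -263.8]), array([67.1, 27.5]), 0.021)
549 [140. 232.] [ 0.4422 -0.4069  0.026 ] (array([ 443.2, -411. ]), array([23.4, 56.8]), -0.728)
[[0.0,-0.001,0.005,0.001,-0.001,-0.0,1]]
n 1 t 2.15 at [ 0.3662 -0.2617  0.2051] [ 3.141e+00 -1.000e-03  3.141e+00] 0.0937 0.0
```

View pics/w1.png

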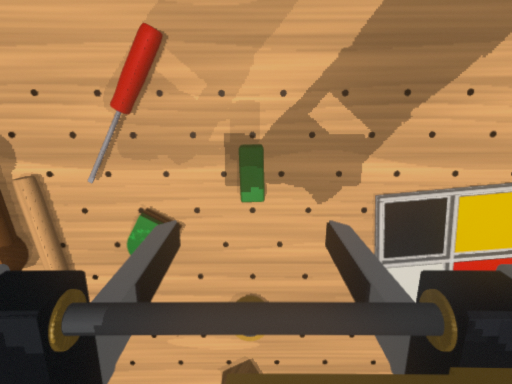

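The wrist view shows the wax at (252,175), which gives (0.367,-0.264). That agrees with the top view, so I'll descend.

Request:
jog_arm(
  motion=[
    [0.0, 0.002, 0.05, 0, 0, 0, 1],
    [0, 0, 0.05, 0, 0, 0, 1],
    [0, 0, 0.05, 0, 0, 0, 1],
    [0, 0, 0.03, 0, 0, 0, 1],
    [0, 0, 0.02, 0, 0, 0, 1],
  ],
)

```text
time_s: 2.65
ee_pos: [0.3658, -0.2584, 0.0037]
eef_rot: [3.14, -0.002, -3.14]
force: [0.5, 0.4, 0.5]
grip_width: 0.0945
grip_force: 0.0
```

Request:
jog_arm(
  motion=[
    [0, 0, 0, 0, 0, 0, 1],
    [0, 0, 0, 0, 0, 0, -1],
    [0, 0, 0, 0, 0, 0, -1],
    [0, 0, 0, 0, 0, 0, -1],
    [0, 0, 0, 0, 0, 0, -1],
  ],
  squeeze=20,
)

```text
time_s: 3.15
ee_pos: [0.3669, -0.2605, 0.0063]
eef_rot: [-3.141, 0.001, -3.141]
force: [0.1, 0.5, -0.1]
grip_width: 0.0658
grip_force: 0.0
```

Request:
jog_arm(
  motion=[
    [0, 0, 0, 0, 0, 0, -1],
    [0, 0, 0, 0, 0, 0, -1],
    [0, 0, 0, 0, 0, 0, -1],
  ],
)

```text
time_s: 3.45
ee_pos: [0.3665, -0.2603, 0.0055]
eef_rot: [-3.142, 0.0, -3.141]
force: [0.2, 0.7, -0.8]
grip_width: 0.0415
grip_force: 0.0
```

Request:
jog_arm(
  motion=[
    [0, 0, 0, 0, 0, 0, -1],
    [0, 0, 0, 0, 0, 0, -1],
    [0, 0, 0, 0, 0, 0, -1],
    [0, 0, 0, 0, 0, 0, -1],
  ],
)

```text
time_s: 3.85
ee_pos: [0.3665, -0.2603, 0.0055]
eef_rot: [-3.142, -0.0, -3.141]
force: [0.4, -0.6, 0.2]
grip_width: 0.0298
grip_force: 20.0
```

Request:
jog_arm(
  motion=[
    [0, 0, -0.02, 0, 0, 0, -1],
    [0, 0, -0.04, 0, 0, 0, -1],
    [0, 0, -0.04, 0, 0, 0, -1],
  ],
)

```text
time_s: 4.15
ee_pos: [0.366, -0.2599, 0.1063]
eef_rot: [3.14, -0.001, -3.141]
force: [-0.1, -0.0, 0.3]
grip_width: 0.0296
grip_force: 20.0
```

```bash
python3 -c "
from h import *
go(.434,.0495,.1,np.pi+.1,-1)
"
```

```text
[[-0.01,0.044,0.001,0.0,-0.0,-0.014,-1],[-0.01,0.044,0.001,0.0,-0.0,-0.014,-1],[-0.011,0.044,0.001,0.0,-0.0,-0.014,-1],[-0.012,0.044,0.001,0.0,-0.0,-0.014,-1],[-0.012,0.044,0.001,0.0,-0.0,-0.015,-1]]
[[-0.013,0.043,0.001,0.001,-0.001,-0.014,-1],[-0.013,0.043,0.001,0.0,-0.0,-0.015,-1]]
n 7 t 4.15 at [ 0.366  -0.2599  0.1063] [ 3.140e+00 -1.000e-03 -3.141e+00] 0.0296 19.99484270811081
```

Request:
jog_arm(
  motion=[
    [-0.01, 0.044, 0, 0, 0, -0.014, -1],
    [-0.01, 0.044, 0, 0, 0, -0.014, -1],
    [-0.011, 0.044, 0, 0, 0, -0.014, -1],
    [-0.012, 0.044, 0, 0, 0, -0.014, -1],
    [-0.012, 0.044, 0, 0, 0, -0.015, -1],
  ],
)

```text
time_s: 4.65
ee_pos: [0.4153, -0.037, 0.1056]
eef_rot: [-3.142, 0.0, -3.07]
force: [-0.0, 0.3, -1.7]
grip_width: 0.03
grip_force: 20.0
```

Request:
jog_arm(
  motion=[
    [-0.013, 0.043, 0, 0, 0, -0.014, -1],
    [-0.013, 0.043, 0, 0, 0, -0.015, -1],
    [0, 0, 0, 0, 0, 0, -1],
    [0, 0, 0, 0, 0, 0, -1],
  ],
)

```text
time_s: 5.05
ee_pos: [0.4342, 0.0496, 0.1053]
eef_rot: [-3.142, -0.001, -3.039]
force: [-0.9, -0.3, -0.6]
grip_width: 0.0294
grip_force: 20.0
```

```bash
python3 -c "
from h import *
m,i=look('wrist','pics/w2.png')
go(.434,.0495,.0145,np.pi+.1,-1)
m,i=look('top','pics/t2.png')
for a,ce,co in blobs(i,'green',20): print(a,ce.round(),world(m,ce,.12).round(4))
"
```

```text
[[0.0,0.0,0.045,-0.0,-0.0,0.0,-1],[0.0,0.001,0.046,-0.0,-0.001,0.001,-1]]
n 2 t 5.1 at [0.4342 0.0487 0.1053] [-3.141e+00 -1.000e-03 -3.041e+00] 0.0295 19.99500274658203
22 [140.   3.] [1.0743 0.3737 0.12  ]
78 [140. 165.] [0.551  0.3322 0.12  ]
295 [380. 210.] [ 0.4392 -0.3697  0.12  ]
```

View pics/w2.png

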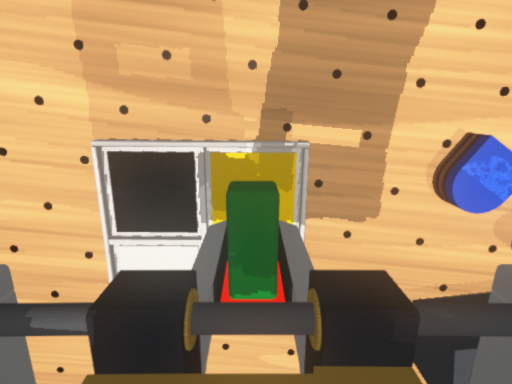

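The wax is held squarely over the yellow mat and aligned with the caddy. Next I'll lower it.

Request:
jog_arm(
  motion=[
    [0, 0, 0.045, 0, 0, 0, -1],
    [0, 0, 0.035, 0, 0, 0, -1],
    [0, 0, 0.008, 0, 0, 0, -1],
    [0, 0, 0.004, 0, 0, 0, -1],
    [0, 0, 0, 0, 0, 0, -1],
  ],
)

```text
time_s: 5.65
ee_pos: [0.4351, 0.0485, 0.0144]
eef_rot: [-3.142, 0.001, -3.042]
force: [-0.6, -0.9, -0.7]
grip_width: 0.0298
grip_force: 20.0
```

Request:
jog_arm(
  motion=[
    [0, 0, 0, 0, 0, 0, -1],
  ],
)

```text
time_s: 5.75
ee_pos: [0.4354, 0.0488, 0.0148]
eef_rot: [-3.141, 0.002, -3.042]
force: [0.2, -0.3, -1.5]
grip_width: 0.0302
grip_force: 20.0
```

Request:
jog_arm(
  motion=[
    [0, 0, 0.002, 0, 0, 0, -1],
    [0, 0, 0, 0, 0, 0, -1],
    [0, 0, 0, 0, 0, 0, -0.04],
    [0, 0, 0, 0, 0, 0, -0.04],
    [0, 0, 0, 0, 0, 0, -0.04],
  ],
)

```text
time_s: 6.25
ee_pos: [0.4345, 0.049, 0.0116]
eef_rot: [3.142, 0.0, -3.041]
force: [0.4, -0.4, -0.1]
grip_width: 0.045
grip_force: 0.0
```

Request:
jog_arm(
  motion=[
    [0, 0, -0.005, 0, 0, 0, -0.04],
    [0, 0, -0.03, 0, 0, 0, -0.04],
    [0, 0, -0.05, 0, 0, 0, 1],
    [0, 0, -0.05, 0, 0, 0, 1],
    [0, 0, -0.02, 0, 0, 0, 1],
  ],
)

```text
time_s: 6.75
ee_pos: [0.4356, 0.049, 0.1712]
eef_rot: [-3.141, 0.006, -3.041]
force: [0.1, 0.9, 0.2]
grip_width: 0.0655
grip_force: 0.0
```

```bash
python3 -c "
from h import *
yaw=np.pi-.53
go(.4535-.006*np.cos(-.53),-.396-.006*np.sin(-.53),.15,yaw,1)
"
```

```text
[[0.003,-0.044,0.002,0.0,0.001,0.063,1],[0.0,-0.044,0.002,0.0,0.001,0.063,1],[-0.002,-0.044,0.002,0.0,0.0,0.063,1],[-0.005,-0.044,0.002,0.0,0.001,0.063,1],[-0.008,-0.044,0.002,0.0,0.0,0.063,1]]
[[-0.011,-0.043,0.002,0.0,0.001,0.063,1],[-0.013,-0.042,0.002,0.0,0.0,0.063,1],[-0.016,-0.041,0.002,0.0,0.001,0.063,1],[-0.019,-0.04,0.003,0.001,0.0,0.063,1],[-0.021,-0.039,0.002,0.0,0.001,0.063,1]]
n 10 t 6.75 at [0.4356 0.049  0.1712] [-3.141  0.006 -3.041] 0.0655 0.0
```

Request:
jog_arm(
  motion=[
    [0.003, -0.044, 0.0, 0, 0, 0.063, 1],
    [0, -0.044, 0, 0, 0, 0.063, 1],
    [-0.002, -0.044, 0, 0, 0, 0.063, 1],
    [-0.005, -0.044, 0, 0, 0, 0.063, 1],
    [-0.008, -0.044, 0, 0, 0, 0.063, 1],
  ],
)

```text
time_s: 7.25
ee_pos: [0.4404, -0.1738, 0.167]
eef_rot: [-3.142, 0.001, 2.924]
force: [0.8, 1.3, -0.1]
grip_width: 0.0942
grip_force: 0.0
```

Request:
jog_arm(
  motion=[
    [-0.011, -0.043, 0, 0, 0, 0.063, 1],
    [-0.013, -0.042, 0, 0, 0, 0.063, 1],
    [-0.016, -0.041, 0, 0, 0, 0.063, 1],
    [-0.019, -0.04, 0, 0, 0, 0.063, 1],
    [-0.021, -0.039, 0, 0, 0, 0.063, 1],
  ],
)

```text
time_s: 7.75
ee_pos: [0.4473, -0.3947, 0.1668]
eef_rot: [3.142, 0.0, 2.609]
force: [1.2, 0.8, 0.9]
grip_width: 0.0943
grip_force: 0.0
```

Request:
jog_arm(
  motion=[
    [0, 0, 0, 0, 0, 0, 1],
    [0, 0, 0, 0, 0, 0, 1],
  ],
)

```text
time_s: 7.95
ee_pos: [0.4472, -0.3932, 0.1661]
eef_rot: [3.141, -0.001, 2.611]
force: [-0.4, 0.4, 0.5]
grip_width: 0.0939
grip_force: 0.0
```

```bash
python3 -c "
from h import *
m,i=look('wrist','pics/w3.png')
for a,ce,co in blobs(i,'green',300): print(a,ce.round(),world(m,ce,.03).round(4),rect(m,co,.03))
go(.4535-.006*np.cos(-.53),-.396-.006*np.sin(-.53),.005,np.pi-.53,1)
m,i=look('top','pics/t3.png')
for a,ce,co in blobs(i,'green',30): print(a,ce.round(),world(m,ce,.033).round(4),rect(m,co,.033))
"
```

```text
2271 [254. 187.] [ 0.4521 -0.3945  0.03  ] (array([ 454.8, -396.1]), array([50.8, 58.5]), -0.529)
[[-0.0,-0.0,0.04,0.0,-0.0,0.0,1],[-0.0,-0.0,0.04,0.0,-0.0,0.0,1],[-0.001,-0.0,0.041,0.0,-0.0,0.0,1],[-0.0,-0.0,0.04,0.0,-0.001,0.001,1]]
n 4 t 8.0 at [ 0.4475 -0.3924  0.1664] [ 3.141e+00 -1.000e-03  2.612e+00] 0.0941 0.0
30 [140.   3.] [1.1263 0.3975 0.033 ] (array([1126.7,  398.4]), array([14.9, 45.7]), -1.287)
78 [140. 165.] [0.5696 0.3537 0.033 ] (array([569.7, 353.7]), array([32.1, 25.2]), 0.069)
203 [236. 211.] [0.4338 0.0485 0.033 ] (array([434.3,  48.8]), array([68.3, 27.6]), 0.102)
39 [374. 205.] [ 0.4636 -0.3761  0.033 ] (array([ 463.2, -376. ]), array([10.7, 49.2]), -0.563)
```

View pics/w3.png

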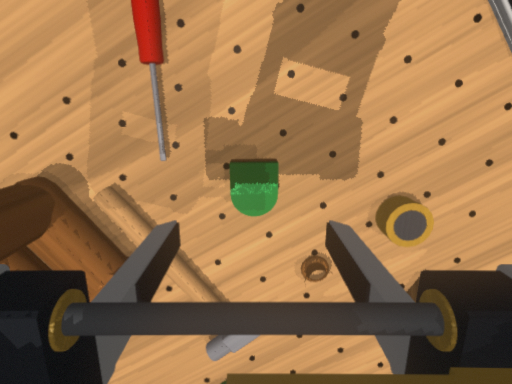

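Wax confirmed on yellow at (0.434,0.049). The heel is centred at (254,187) px, giving (0.454,-0.396) with yaw -0.53, and the hammer handle is clear of the fingers. I'll descend.

Request:
jog_arm(
  motion=[
    [0, 0, 0.045, 0, 0, 0, 1],
    [0, 0, 0.045, 0, 0, 0, 1],
    [0, 0, 0.04, 0, 0, 0, 1],
    [-0.001, 0, 0.03, 0, 0, 0, 1],
    [0, 0, 0.001, 0, 0, 0, 1],
  ],
)

```text
time_s: 8.55
ee_pos: [0.4477, -0.3912, 0.0028]
eef_rot: [3.14, -0.005, 2.614]
force: [0.6, -0.6, 0.2]
grip_width: 0.0941
grip_force: 0.0
```

Request:
jog_arm(
  motion=[
    [0, 0, 0, 0, 0, 0, -1],
    [0, 0, 0, 0, 0, 0, -1],
    [0, 0, 0, 0, 0, 0, -1],
    [0, 0, 0, 0, 0, 0, -1],
    [0, 0, 0, 0, 0, 0, -1],
  ],
)

```text
time_s: 9.05
ee_pos: [0.4486, -0.3936, 0.0061]
eef_rot: [-3.141, 0.001, 2.612]
force: [-0.3, -0.3, -0.4]
grip_width: 0.0578
grip_force: 0.0
```

Request:
jog_arm(
  motion=[
    [0, 0, 0, 0, 0, 0, -1],
    [0, 0, 0, 0, 0, 0, -1],
    [0, 0, 0, 0, 0, 0, -1],
  ],
)

```text
time_s: 9.35
ee_pos: [0.4486, -0.3935, 0.0059]
eef_rot: [-3.142, 0.0, 2.612]
force: [-1.2, 1.5, 6.0]
grip_width: 0.0518
grip_force: 20.0
```

Request:
jog_arm(
  motion=[
    [0, 0, -0.02, 0, 0, 0, -1],
    [0, 0, -0.04, 0, 0, 0, -1],
    [0, 0, -0.03, 0, 0, 0, -1],
  ],
)

```text
time_s: 9.65
ee_pos: [0.4485, -0.3935, 0.097]
eef_rot: [-3.142, 0.0, 2.612]
force: [0.8, 0.5, -0.8]
grip_width: 0.052
grip_force: 20.0
```

```bash
python3 -c "
from h import *
go(.4366,-.0456,.09,np.pi+.1,-1)
"
```

```text
[[0.023,0.037,0.001,-0.0,0.0,-0.079,-1],[0.02,0.038,0.001,-0.0,0.0,-0.079,-1],[0.017,0.04,0.001,-0.0,0.0,-0.079,-1],[0.014,0.041,0.001,-0.0,0.0,-0.079,-1],[0.011,0.042,0.001,-0.0,0.0,-0.078,-1]]
[[0.007,0.043,0.001,-0.0,0.0,-0.079,-1],[0.004,0.044,0.0,-0.0,0.0,-0.078,-1],[0.001,0.044,0.001,-0.0,0.0,-0.079,-1]]
n 8 t 9.65 at [ 0.4485 -0.3935  0.097 ] [-3.142  0.     2.612] 0.052 19.978636434266832
```

Request:
jog_arm(
  motion=[
    [0.023, 0.037, 0, 0, 0, -0.079, -1],
    [0.02, 0.038, 0, 0, 0, -0.079, -1],
    [0.017, 0.04, 0, 0, 0, -0.079, -1],
    [0.014, 0.041, 0, 0, 0, -0.079, -1],
    [0.011, 0.042, 0, 0, 0, -0.078, -1],
  ],
)

```text
time_s: 10.15
ee_pos: [0.4407, -0.1752, 0.0954]
eef_rot: [3.142, -0.0, 3.009]
force: [0.8, -0.1, -1.2]
grip_width: 0.0517
grip_force: 20.0
```

Request:
jog_arm(
  motion=[
    [0.007, 0.043, 0, 0, 0, -0.079, -1],
    [0.004, 0.044, 0, 0, 0, -0.078, -1],
    [0.001, 0.044, 0, 0, 0, -0.079, -1],
    [0, 0, 0, 0, 0, 0, -1],
    [0, 0, 0, 0, 0, 0, -1],
  ],
)

```text
time_s: 10.65
ee_pos: [0.4367, -0.0446, 0.0955]
eef_rot: [-3.141, 0.0, -3.04]
force: [-1.2, -0.9, -1.1]
grip_width: 0.0525
grip_force: 20.0
```

```bash
python3 -c "
from h import *
m,i=look('wrist','pics/w4.png')
go(.4366,-.0456,.0135,np.pi+.1,-1)
"
```

```text
[[0.0,-0.0,0.041,-0.0,0.0,-0.0,-1],[0.0,-0.0,0.041,-0.0,0.0,-0.0,-1]]
n 2 t 10.7 at [ 0.4367 -0.0454  0.0955] [-3.141  0.    -3.042] 0.052 19.978496700123856
```

View pics/w4.png

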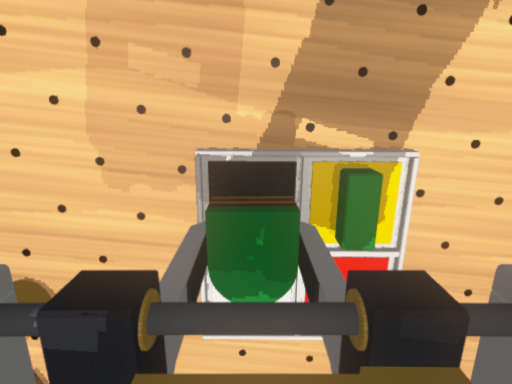

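The heel is held square over the black mat and the wax sits well on yellow. I'll lower the heel.

Request:
jog_arm(
  motion=[
    [0, 0, 0.04, 0, 0, 0, -1],
    [0, 0, 0.03, 0, 0, 0, -1],
    [0, 0, 0.007, 0, 0, 0, -1],
    [0, 0, 0.003, 0, 0, 0, -1],
    [0, 0, 0.001, 0, 0, 0, -1],
  ],
)

```text
time_s: 11.2
ee_pos: [0.4373, -0.0458, 0.0153]
eef_rot: [-3.141, 0.001, -3.042]
force: [0.1, 0.4, -0.9]
grip_width: 0.0521
grip_force: 20.0
```

Request:
jog_arm(
  motion=[
    [0, 0, 0.001, 0, 0, 0, -1],
    [0, 0, 0, 0, 0, 0, -1],
  ],
)

```text
time_s: 11.4
ee_pos: [0.4372, -0.0453, 0.0143]
eef_rot: [-3.141, 0.001, -3.041]
force: [0.6, -0.5, -1.4]
grip_width: 0.0516
grip_force: 20.0
```

Request:
jog_arm(
  motion=[
    [0, 0, 0.001, 0, 0, 0, -1],
    [0, 0, 0, 0, 0, 0, -1],
    [0, 0, 0, 0, 0, 0, 0.2],
    [0, 0, 0, 0, 0, 0, 0.2],
    [0, 0, 0, 0, 0, 0, 0.2],
  ],
)

```text
time_s: 11.9
ee_pos: [0.4366, -0.0451, 0.0125]
eef_rot: [3.142, -0.0, -3.041]
force: [-0.4, -0.1, 0.8]
grip_width: 0.0562
grip_force: 0.0
```

Request:
jog_arm(
  motion=[
    [0, 0, -0.005, 0, 0, 0, 0.2],
    [0, 0, -0.03, 0, 0, 0, 0.2],
    [0, 0, -0.05, 0, 0, 0, 1],
    [0, 0, -0.05, 0, 0, 0, 1],
    [0, 0, -0.01, 0, 0, 0, 1],
  ],
)

```text
time_s: 12.4
ee_pos: [0.4385, -0.0455, 0.1628]
eef_rot: [-3.139, 0.008, -3.041]
force: [-0.1, 0.3, -0.5]
grip_width: 0.0769
grip_force: 0.0
```

```bash
python3 -c "
from h import *
go(.572,-.266,.16,np.pi,1)
"
```

```text
[[-0.018,-0.039,0.001,-0.0,0.001,0.017,1],[-0.019,-0.038,0.001,-0.0,0.001,0.017,1],[-0.02,-0.038,0.001,-0.0,0.001,0.017,1],[-0.021,-0.038,0.0,-0.001,0.002,0.016,1],[-0.021,-0.038,0.0,-0.0,0.001,0.017,1]]
[[-0.021,-0.037,0.001,-0.001,0.002,0.016,1]]
n 6 t 12.4 at [ 0.4385 -0.0455  0.1628] [-3.139  0.008 -3.041] 0.0769 0.0
```

Request:
jog_arm(
  motion=[
    [-0.018, -0.039, 0, 0, 0, 0.017, 1],
    [-0.019, -0.038, 0, 0, 0, 0.017, 1],
    [-0.02, -0.038, 0, 0, 0, 0.017, 1],
    [-0.021, -0.038, 0, 0, 0, 0.016, 1],
    [-0.021, -0.038, 0, 0, 0, 0.017, 1],
  ],
)

```text
time_s: 12.9
ee_pos: [0.5486, -0.2308, 0.1569]
eef_rot: [3.141, -0.001, -3.126]
force: [0.7, 0.8, 0.8]
grip_width: 0.0939
grip_force: 0.0
```

Request:
jog_arm(
  motion=[
    [-0.021, -0.037, 0, 0, 0, 0.016, 1],
    [0, 0, 0, 0, 0, 0, 1],
    [0, 0, 0, 0, 0, 0, 1],
    [0, 0, 0, 0, 0, 0, 1],
  ],
)

```text
time_s: 13.3
ee_pos: [0.5693, -0.265, 0.1573]
eef_rot: [3.141, -0.0, -3.141]
force: [0.1, 0.4, 1.3]
grip_width: 0.0939
grip_force: 0.0
```

```bash
python3 -c "
from h import *
m,i=look('wrist','pics/w5.png')
go(.572,-.266,.006,np.pi,1)
print(proj(m,(.572,-.266,.032)))
m,i=look('top','pics/t5.png')
for a,ce,co in blobs(i,'green',30): print(a,ce.round(),world(m,ce,.036).round(4),rect(m,co,.036))
"
```

```text
[[-0.001,-0.0,0.038,0.0,-0.0,0.0,1],[-0.001,-0.0,0.038,0.0,-0.0,0.0,1],[-0.0,-0.001,0.038,0.0,-0.0,0.001,1],[-0.001,-0.0,0.038,0.0,-0.0,0.0,1]]
n 4 t 13.35 at [ 0.5694 -0.2649  0.1577] [ 3.141 -0.    -3.14 ] 0.0938 0.0
[251.92524113 187.59694378]
80 [140. 165.] [0.5687 0.3527 0.036 ] (array([569.1, 353. ]), array([27.5, 30.7]), -0.731)
206 [236. 211.] [0.4335 0.0484 0.036 ] (array([433.1,  48.6]), array([70.3, 27.6]), 0.102)
308 [267. 210.] [ 0.4397 -0.0446  0.036 ] (array([441.5, -44.1]), array([59. , 52.9]), 0.098)
```

View pics/w5.png

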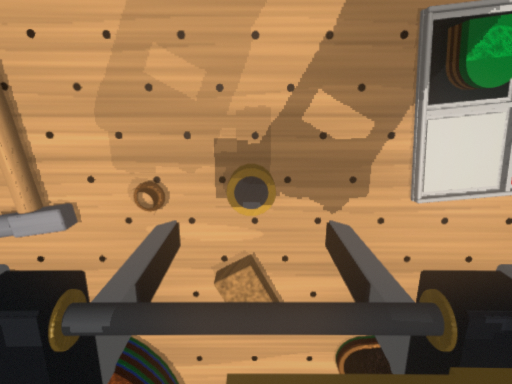

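Heel confirmed on black at (0.4415,-0.044). The tin lid is at (251,192) px, giving about (0.576,-0.265). Next I'll shift and descend.

Request:
jog_arm(
  motion=[
    [-0.006, 0, 0.045, 0, 0, 0, 1],
    [0, 0, 0.04, 0, 0, 0, 1],
    [0, 0, 0.04, 0, 0, 0, 1],
    [0, 0, 0.025, 0, 0, 0, 1],
    [0, 0, 0.001, 0, 0, 0, 1],
  ],
)

```text
time_s: 13.9
ee_pos: [0.574, -0.2643, 0.0035]
eef_rot: [3.139, -0.005, -3.141]
force: [0.1, -0.3, 1.3]
grip_width: 0.0938
grip_force: 0.0
```

Request:
jog_arm(
  motion=[
    [0, 0, 0, 0, 0, 0, -1],
    [0, 0, 0, 0, 0, 0, -1],
    [0, 0, 0, 0, 0, 0, -1],
    [0, 0, 0, 0, 0, 0, -1],
    [0, 0, 0, 0, 0, 0, -1],
  ],
  squeeze=25,
)

```text
time_s: 14.4
ee_pos: [0.5759, -0.266, 0.0072]
eef_rot: [-3.141, 0.001, -3.141]
force: [-0.3, -0.5, 1.0]
grip_width: 0.0577
grip_force: 0.0
```

Request:
jog_arm(
  motion=[
    [0, 0, 0, 0, 0, 0, -1],
    [0, 0, 0, 0, 0, 0, -1],
    [0, 0, 0, 0, 0, 0, -1],
  ],
)

```text
time_s: 14.7
ee_pos: [0.5759, -0.266, 0.0069]
eef_rot: [-3.141, 0.0, -3.141]
force: [-1.9, 0.6, 6.2]
grip_width: 0.052
grip_force: 25.0
```

Request:
jog_arm(
  motion=[
    [0, 0, -0.02, 0, 0, 0, -1],
    [0, 0, -0.04, 0, 0, 0, -1],
    [0, 0, -0.03, 0, 0, 0, -1],
  ],
)

```text
time_s: 15.0
ee_pos: [0.5757, -0.2659, 0.0979]
eef_rot: [-3.142, 0.0, -3.141]
force: [0.1, -0.7, -1.1]
grip_width: 0.0524
grip_force: 25.0
```

```bash
python3 -c "
from h import *
go(.5285,.0585,.097,np.pi+.1,-1)
"
```

```text
[[0.006,0.041,0.0,-0.0,0.0,-0.012,-1],[0.005,0.041,0.0,-0.0,0.0,-0.013,-1],[0.005,0.041,0.0,-0.0,0.0,-0.012,-1],[0.004,0.041,0.0,-0.0,0.0,-0.013,-1],[0.004,0.04,0.0,-0.0,0.0,-0.012,-1]]
[[0.004,0.041,0.0,-0.0,0.0,-0.013,-1],[0.003,0.041,0.0,-0.0,0.0,-0.012,-1],[0.002,0.04,0.001,-0.0,0.0,-0.013,-1]]
n 8 t 15.0 at [ 0.5757 -0.2659  0.0979] [-3.142  0.    -3.141] 0.0524 24.99979555606842
```

Request:
jog_arm(
  motion=[
    [0.006, 0.041, 0, 0, 0, -0.012, -1],
    [0.005, 0.041, 0, 0, 0, -0.013, -1],
    [0.005, 0.041, 0, 0, 0, -0.012, -1],
    [0.004, 0.041, 0, 0, 0, -0.013, -1],
    [0.004, 0.04, 0, 0, 0, -0.012, -1],
  ],
)

```text
time_s: 15.5
ee_pos: [0.546, -0.0609, 0.0962]
eef_rot: [3.141, -0.0, -3.079]
force: [0.6, -0.2, -1.0]
grip_width: 0.052
grip_force: 25.0
```

Request:
jog_arm(
  motion=[
    [0.004, 0.041, 0, 0, 0, -0.013, -1],
    [0.003, 0.041, 0, 0, 0, -0.012, -1],
    [0.002, 0.04, 0, 0, 0, -0.013, -1],
    [0, 0, 0, 0, 0, 0, -1],
    [0, 0, 0, 0, 0, 0, -1],
  ],
)

```text
time_s: 16.0
ee_pos: [0.5284, 0.0589, 0.0963]
eef_rot: [-3.141, -0.0, -3.04]
force: [-0.4, -0.1, -1.5]
grip_width: 0.0521
grip_force: 25.0
```

```bash
python3 -c "
from h import *
go(.5285,.0585,.014,np.pi+.1,-1)
"
```

```text
[[-0.0,-0.0,0.041,-0.0,-0.0,0.001,-1],[-0.0,-0.0,0.041,-0.0,-0.0,0.001,-1]]
n 2 t 16.0 at [0.5284 0.0589 0.0963] [-3.141 -0.    -3.04 ] 0.0521 24.999808967113495
```

Request:
jog_arm(
  motion=[
    [0, 0, 0.04, 0, 0, 0, -1],
    [0, 0, 0.03, 0, 0, 0, -1],
    [0, 0, 0.007, 0, 0, 0, -1],
    [0, 0, 0.003, 0, 0, 0, -1],
    [0, 0, 0.001, 0, 0, 0, -1],
  ],
)

```text
time_s: 16.5
ee_pos: [0.5293, 0.0579, 0.0164]
eef_rot: [-3.141, 0.001, -3.042]
force: [-0.9, -0.3, -1.3]
grip_width: 0.052
grip_force: 25.0
```

Request:
jog_arm(
  motion=[
    [0, 0, 0.001, 0, 0, 0, -1],
    [0, 0, 0, 0, 0, 0, -1],
  ],
)

```text
time_s: 16.7
ee_pos: [0.5291, 0.0584, 0.0154]
eef_rot: [-3.141, 0.002, -3.042]
force: [-0.7, 0.3, -0.2]
grip_width: 0.0524
grip_force: 25.0
```

Request:
jog_arm(
  motion=[
    [0, 0, 0.001, 0, 0, 0, -1],
    [0, 0, 0, 0, 0, 0, -1],
    [0, 0, 0, 0, 0, 0, 0.2],
    [0, 0, 0, 0, 0, 0, 0.2],
    [0, 0, 0, 0, 0, 0, 0.2],
  ],
)

```text
time_s: 17.2
ee_pos: [0.5286, 0.0585, 0.0135]
eef_rot: [3.142, 0.0, -3.041]
force: [0.4, -0.4, -0.4]
grip_width: 0.0561
grip_force: 0.0
```

Request:
jog_arm(
  motion=[
    [0, 0, -0.005, 0, 0, 0, 0.2],
    [0, 0, -0.03, 0, 0, 0, 0.2],
    [0, 0, -0.05, 0, 0, 0, 0.6],
    [0, 0, -0.05, 0, 0, 0, 0.6],
    [0, 0, -0.05, 0, 0, 0, 0.6],
  ],
)

```text
time_s: 17.7
ee_pos: [0.5281, 0.0585, 0.201]
eef_rot: [-3.142, 0.0, -3.041]
force: [0.5, -0.9, -1.1]
grip_width: 0.0747
grip_force: 0.0
```

```bash
python3 -c "
from h import *
go(.554,.335,.22,1.80,0.6)
"
```

```text
[[-0.004,0.019,-0.001,0.0,0.0,0.103,0.6],[-0.002,0.02,-0.001,0.0,0.0,0.103,0.6],[0.0,0.02,-0.001,0.0,0.0,0.103,0.6],[0.002,0.02,-0.001,0.0,0.0,0.103,0.6],[0.004,0.019,-0.002,0.0,0.0,0.103,0.6]]
[[0.006,0.019,-0.001,0.0,0.0,0.103,0.6],[0.008,0.018,-0.002,0.0,0.0,0.103,0.6],[0.01,0.017,-0.001,0.0,0.0,0.103,0.6],[0.012,0.016,-0.002,0.0,0.0,0.103,0.6],[0.013,0.015,-0.001,0.0,0.0,0.103,0.6]]
[[0.015,0.013,-0.002,0.0,0.0,0.103,0.6],[0.016,0.011,-0.001,0.0,0.0,0.103,0.6],[0.018,0.01,-0.002,0.0,0.0,0.103,0.6],[0.018,0.008,-0.001,0.0,0.0,0.103,0.6]]
n 14 t 17.7 at [0.5281 0.0585 0.201 ] [-3.142  0.    -3.041] 0.0747 0.0
```

Request:
jog_arm(
  motion=[
    [-0.004, 0.019, -0.001, 0, 0, 0.103, 0.6],
    [-0.002, 0.02, -0.001, 0, 0, 0.103, 0.6],
    [0, 0.02, -0.001, 0, 0, 0.103, 0.6],
    [0.002, 0.02, -0.001, 0, 0, 0.103, 0.6],
    [0.004, 0.019, -0.002, 0, 0, 0.103, 0.6],
  ],
)

```text
time_s: 18.2
ee_pos: [0.5389, 0.1578, 0.2048]
eef_rot: [3.142, 0.0, 2.723]
force: [-0.1, 0.4, 0.3]
grip_width: 0.0748
grip_force: 0.0
```

Request:
jog_arm(
  motion=[
    [0.006, 0.019, -0.001, 0, 0, 0.103, 0.6],
    [0.008, 0.018, -0.002, 0, 0, 0.103, 0.6],
    [0.01, 0.017, -0.001, 0, 0, 0.103, 0.6],
    [0.012, 0.016, -0.002, 0, 0, 0.103, 0.6],
    [0.013, 0.015, -0.001, 0, 0, 0.103, 0.6],
  ],
)

```text
time_s: 18.7
ee_pos: [0.5487, 0.2565, 0.2121]
eef_rot: [3.141, 0.0, 2.208]
force: [-1.0, -0.6, 0.1]
grip_width: 0.0754
grip_force: 0.0
```

Request:
jog_arm(
  motion=[
    [0.015, 0.013, -0.002, 0, 0, 0.103, 0.6],
    [0.016, 0.011, -0.001, 0, 0, 0.103, 0.6],
    [0.018, 0.01, -0.002, 0, 0, 0.103, 0.6],
    [0.018, 0.008, -0.001, 0, 0, 0.103, 0.6],
    [0, 0, 0, 0, 0, 0, 0.6],
  ],
)

```text
time_s: 19.2
ee_pos: [0.5542, 0.3368, 0.2175]
eef_rot: [-3.142, -0.0, 1.799]
force: [-0.6, -0.1, 0.1]
grip_width: 0.0749
grip_force: 0.0
```

Request:
jog_arm(
  motion=[
    [0, 0, 0, 0, 0, 0, 0.6],
    [0, 0, 0, 0, 0, 0, 0.6],
  ],
)

```text
time_s: 19.4
ee_pos: [0.5546, 0.3343, 0.2176]
eef_rot: [-3.141, 0.0, 1.801]
force: [-0.2, 0.1, 1.2]
grip_width: 0.0751
grip_force: 0.0
```

```bash
python3 -c "
from h import *
m,i=look('wrist','pics/w6.png')
for c in('green','blue'):
  for a,ce,co in blobs(i,c,200): print(c,a,ce.round(),world(m,ce,.108).round(4),rect(m,co,.108))
print(proj(m,(.554,.335,.108)))
go(.554,.335,.078,1.80,.6)
"
```

```text
green 780 [254. 186.] [0.5556 0.3378 0.108 ] (array([556. , 337.7]), array([27.9, 33.8]), -1.339)
blue 1589 [117. 207.] [0.4264 0.2841 0.108 ] (array([428.2, 283.2]), array([41.3, 45.5]), -0.491)
blue 604 [253. 242.] [0.5692 0.2788 0.108 ] (array([567. , 279.7]), array([29.1, 35.9]), -0.725)
[251.45983776 187.82612352]
[[0.0,-0.0,0.035,0.0,0.0,0.0,0.6],[0.0,-0.0,0.035,0.0,0.0,0.0,0.6],[0.0,-0.0,0.035,0.0,0.0,0.0,0.6],[0.001,-0.0,0.035,0.0,0.0,0.0,0.6]]
n 4 t 19.45 at [0.5547 0.3342 0.2177] [3.142 0.    1.8  ] 0.0753 0.0
```

View pics/w6.png

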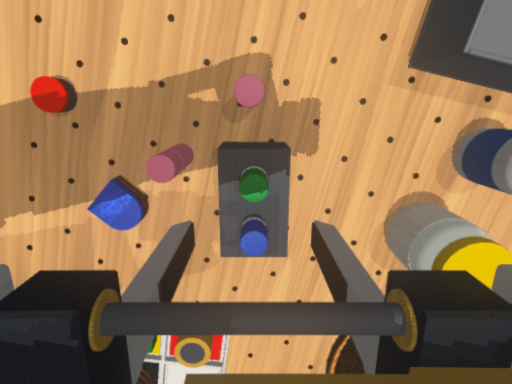

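The green cap is at (254,186) px, giving about (0.555,0.336), and the blue cap is in line at (253,242). The pink bottles and jar are clear of the fingers. I'll descend to cap height.

Request:
jog_arm(
  motion=[
    [0.002, 0, 0.04, 0, 0, 0, 0.6],
    [0, 0, 0.04, 0, 0, 0, 0.6],
    [0, 0, 0.035, 0, 0, 0, 0.6],
    [0, 0, 0.02, 0, 0, 0, 0.6],
    [0, 0, 0, 0, 0, 0, 0.6],
  ],
)

```text
time_s: 19.95
ee_pos: [0.553, 0.3356, 0.0796]
eef_rot: [-3.137, 0.001, 1.8]
force: [-1.3, -0.7, -1.2]
grip_width: 0.0751
grip_force: 0.0
```

Request:
jog_arm(
  motion=[
    [0, 0, 0, 0, 0, 0, 0.6],
    [0, 0, 0, 0, 0, 0, 0.6],
    [0, 0, 0, 0, 0, 0, 0.0],
  ],
  squeeze=15,
)

```text
time_s: 20.25
ee_pos: [0.5547, 0.3372, 0.0841]
eef_rot: [3.139, -0.001, 1.8]
force: [-0.2, -0.0, -0.0]
grip_width: 0.0702
grip_force: 0.0
```

```bash
python3 -c "
from h import *
m,i=look('wrist','pics/w7.png')
for a,ce,co in blobs(i,'green',200): print(a,ce.round(),world(m,ce,.108).round(4),rect(m,co,.108))
go(.555,.336,.079,1.8,0)
"
```

```text
2664 [253. 244.] [0.5548 0.3408 0.108 ] (array([555. , 340.7]), array([29. , 39.2]), -1.342)
[[-0.001,0.0,0.005,0.002,-0.0,-0.0,0]]
n 1 t 20.3 at [0.5546 0.3371 0.0838] [ 3.14 -0.    1.8 ] 0.0662 0.0
```

View pics/w7.png

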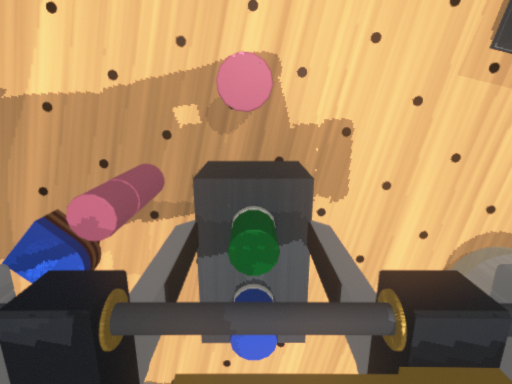

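The cap is centred between the fingers. I'll lower slightly, close and draw it straight up.

Request:
jog_arm(
  motion=[
    [-0.001, 0, 0.003, 0, 0, 0, -1],
    [0, 0, 0, 0, 0, 0, -1],
    [0, 0, 0, 0, 0, 0, -1],
    [0, 0, 0, 0, 0, 0, -1],
    [0, 0, 0, 0, 0, 0, -1],
  ],
)

```text
time_s: 20.8
ee_pos: [0.5545, 0.336, 0.0795]
eef_rot: [3.141, -0.0, 1.8]
force: [0.1, 1.1, -0.9]
grip_width: 0.03
grip_force: 15.0
```

Request:
jog_arm(
  motion=[
    [0, 0, 0, 0, 0, 0, -1],
    [0, 0, 0, 0, 0, 0, -1],
    [0, 0, 0, 0, 0, 0, -1],
  ],
)

```text
time_s: 21.1
ee_pos: [0.5544, 0.336, 0.0795]
eef_rot: [3.141, -0.0, 1.8]
force: [1.2, 0.2, -0.2]
grip_width: 0.0297
grip_force: 15.0
```

Request:
jog_arm(
  motion=[
    [0, 0, -0.01, 0, 0, 0, -1],
    [0, 0, -0.015, 0, 0, 0, -1],
    [0, 0, -0.015, 0, 0, 0, -1],
    [0, 0, -0.02, 0, 0, 0, -1],
    [0, 0, -0.02, 0, 0, 0, -1],
  ],
  squeeze=20,
)

```text
time_s: 21.6
ee_pos: [0.5541, 0.3359, 0.1614]
eef_rot: [-3.142, -0.0, 1.8]
force: [-0.3, 0.7, -0.7]
grip_width: 0.0297
grip_force: 20.0
```

Request:
jog_arm(
  motion=[
    [0, 0, -0.02, 0, 0, 0, -1],
    [0, 0, -0.02, 0, 0, 0, -1],
    [0, 0, 0, 0, 0, 0, -1],
    [0, 0, 0, 0, 0, 0, -1],
  ],
)

```text
time_s: 22.0
ee_pos: [0.5542, 0.3359, 0.1996]
eef_rot: [3.141, -0.0, 1.8]
force: [0.0, -0.6, -0.7]
grip_width: 0.0294
grip_force: 20.0
```

```bash
python3 -c "
from h import *
m,i=look('scene','pics/s8.png')
go(.538,-.036,.2,1.8,-1,12)
m,i=look('top','pics/t8.png')
for c,z in (('red',.007),('yellow',.007),('green',.036)):
  for a,ce,co in blobs(i,c,100,(200,150,300,240)): print(c,a,ce.round(1),rect(m,co,z))
"
```

```text
[[-0.03,-0.008,-0.0,-0.0,0.0,-0.0,-1],[-0.03,-0.008,-0.0,-0.0,0.0,-0.0,-1],[-0.03,-0.008,-0.0,-0.0,0.0,-0.0,-1],[-0.03,-0.008,-0.0,-0.0,0.0,-0.0,-1],[-0.03,-0.008,-0.0,-0.0,0.0,-0.0,-1]]
[[-0.03,-0.009,-0.0,-0.0,0.0,-0.0,-1],[-0.03,-0.008,-0.0,-0.0,0.0,-0.0,-1],[-0.03,-0.009,-0.0,-0.0,0.0,-0.0,-1],[-0.03,-0.008,-0.0,-0.0,0.0,-0.0,-1],[-0.029,-0.009,-0.0,-0.0,0.0,-0.0,-1]]
[[-0.03,-0.008,-0.001,-0.001,0.0,-0.0,-1],[-0.029,-0.009,-0.0,-0.0,0.0,-0.0,-1]]
n 12 t 22.05 at [0.554  0.3358 0.1987] [-3.14  0.    1.8 ] 0.0299 19.96403843164444
red 358 [234.6 183. ] (array([528.7,  58.5]), array([79.1, 77.4]), 0.102)
yellow 391 [236.3 212.5] (array([434.3,  49.6]), array([78.6, 78.2]), 0.092)
green 205 [236.2 211.2] (array([434.1,  48.8]), array([68.4, 27.6]), 0.099)
green 314 [267.  210.2] (array([441.6, -44.6]), array([59.3, 53.8]), 0.137)
```

View pics/s8.png

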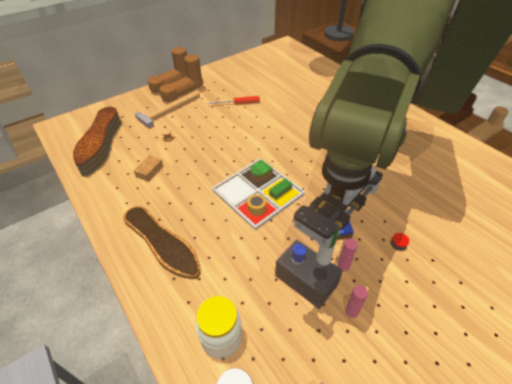

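The bottle is out of the well and upright at about (325,250) px. The other three items look well placed at (260,168), (281,187) and (257,205). Now I'll carry the bottle over.

Request:
jog_arm(
  motion=[
    [-0.03, -0.008, 0, 0, 0, 0, -1],
    [-0.03, -0.008, 0, 0, 0, 0, -1],
    [-0.03, -0.008, 0, 0, 0, 0, -1],
    [-0.03, -0.008, 0, 0, 0, 0, -1],
    [-0.03, -0.008, 0, 0, 0, 0, -1],
  ],
)

```text
time_s: 22.6
ee_pos: [0.5489, 0.1795, 0.1984]
eef_rot: [-3.14, 0.0, 1.8]
force: [-0.8, -1.5, -0.2]
grip_width: 0.0297
grip_force: 20.0
```

Request:
jog_arm(
  motion=[
    [-0.03, -0.009, 0, 0, 0, 0, -1],
    [-0.03, -0.008, 0, 0, 0, 0, -1],
    [-0.03, -0.009, 0, 0, 0, 0, -1],
    [-0.03, -0.008, 0, 0, 0, 0, -1],
    [-0.029, -0.009, 0, 0, 0, 0, -1],
  ],
)

```text
time_s: 23.1
ee_pos: [0.5408, 0.0247, 0.1985]
eef_rot: [-3.14, -0.0, 1.8]
force: [0.1, 0.4, -0.6]
grip_width: 0.0294
grip_force: 20.0
```

Request:
jog_arm(
  motion=[
    [-0.03, -0.008, 0, 0, 0, 0, -1],
    [-0.029, -0.009, 0, 0, 0, 0, -1],
    [0, 0, 0, 0, 0, 0, -1],
    [0, 0, 0, 0, 0, 0, -1],
    [0, 0, 0, 0, 0, 0, -1],
  ],
)

```text
time_s: 23.6
ee_pos: [0.5381, -0.0346, 0.1991]
eef_rot: [-3.141, -0.0, 1.8]
force: [-0.4, -0.1, -1.0]
grip_width: 0.0298
grip_force: 20.0
```

```bash
python3 -c "
from h import *
go(.538,-.036,.0775,1.8,-1)
"
```

```text
[[-0.0,-0.0,0.041,-0.0,-0.0,0.0,-1],[-0.001,-0.0,0.04,-0.0,-0.0,0.0,-1],[-0.0,-0.0,0.041,-0.001,-0.0,0.0,-1]]
n 3 t 23.6 at [ 0.5381 -0.0346  0.1991] [-3.141 -0.     1.8  ] 0.0298 19.963752329349518
```

Request:
jog_arm(
  motion=[
    [-0.001, 0, 0.04, 0, 0, 0, -1],
    [0, 0, 0.04, 0, 0, 0, -1],
    [0, 0, 0.03, 0, 0, 0, -1],
    [0, 0, 0.008, 0, 0, 0, -1],
    [0, 0, 0, 0, 0, 0, -1],
  ],
)

```text
time_s: 24.1
ee_pos: [0.5383, -0.0356, 0.0811]
eef_rot: [-3.14, -0.001, 1.801]
force: [-0.1, -0.3, -0.1]
grip_width: 0.0293
grip_force: 20.0
```

Request:
jog_arm(
  motion=[
    [0, 0, 0, 0, 0, 0, -1],
    [0, 0, 0, 0, 0, 0, -1],
  ],
)

```text
time_s: 24.3
ee_pos: [0.5393, -0.0363, 0.0832]
eef_rot: [3.139, 0.001, 1.8]
force: [-0.4, -0.7, -0.0]
grip_width: 0.0295
grip_force: 20.0
```

Request:
jog_arm(
  motion=[
    [0, 0, 0.003, 0, 0, 0, -1],
    [0, 0, 0.002, 0, 0, 0, -1],
    [0, 0, 0, 0, 0, 0, -1],
  ],
)

```text
time_s: 24.6
ee_pos: [0.5385, -0.0364, 0.0765]
eef_rot: [3.141, 0.0, 1.8]
force: [-0.2, -0.6, -1.3]
grip_width: 0.0294
grip_force: 20.0
```

Request:
jog_arm(
  motion=[
    [0, 0, 0.001, 0, 0, 0, -1],
    [0, 0, 0, 0, 0, 0, -1],
  ],
)

```text
time_s: 24.8
ee_pos: [0.539, -0.0364, 0.0762]
eef_rot: [3.14, 0.0, 1.8]
force: [-0.4, 0.9, 5.2]
grip_width: 0.0294
grip_force: 20.0
```

Request:
jog_arm(
  motion=[
    [0, 0, 0.001, 0, 0, 0, -1],
    [0, 0, 0, 0, 0, 0, -1],
  ],
)

```text
time_s: 25.0
ee_pos: [0.5394, -0.0364, 0.0761]
eef_rot: [3.139, 0.001, 1.8]
force: [-1.3, 0.5, 12.9]
grip_width: 0.0297
grip_force: 20.0
```

Contact: the force is up to 12.9 N. I'll back off slightly and release.

Request:
jog_arm(
  motion=[
    [0, 0, -0.002, 0, 0, 0, -1],
    [0, 0, 0, 0, 0, 0, -1],
    [0, 0, 0, 0, 0, 0, 0.2],
    [0, 0, 0, 0, 0, 0, 0.2],
    [0, 0, 0, 0, 0, 0, 0.2],
  ],
)

```text
time_s: 25.5
ee_pos: [0.5384, -0.0364, 0.0763]
eef_rot: [-3.141, -0.0, 1.8]
force: [-0.2, 0.6, 0.8]
grip_width: 0.05
grip_force: 0.0
```

Request:
jog_arm(
  motion=[
    [0, 0, 0, 0, 0, 0, 0.2],
    [0, 0, -0.01, 0, 0, 0, 0.2],
    [0, 0, -0.03, 0, 0, 0, 0.2],
    [0, 0, -0.05, 0, 0, 0, 0.2],
    [0, 0, -0.05, 0, 0, 0, 0.2],
  ],
)

```text
time_s: 26.0
ee_pos: [0.538, -0.0363, 0.2187]
eef_rot: [-3.141, -0.0, 1.8]
force: [0.6, 0.8, 0.8]
grip_width: 0.0565
grip_force: 0.0
```

Request:
jog_arm(
  motion=[
    [0.05, 0, -0.02, 0, 0, 0, 1],
    [0.05, 0, 0, 0, 0, 0, 1],
    [0.05, 0, 0, 0, 0, 0, 1],
    [0.05, 0, 0, 0, 0, 0, 1],
    [0, 0, 0, 0, 0, 0, 1],
  ],
)

```text
time_s: 26.5
ee_pos: [0.4924, 0.1594, 0.236]
eef_rot: [3.141, -0.001, 1.805]
force: [0.3, -1.1, -1.4]
grip_width: 0.092
grip_force: 0.0
```

```bash
python3 -c "
from h import *
m,i=look('top','pics/t9.png')
cv2.imwrite('pics/t9c.png',cv2.resize(i[140:260,90:310,::-1],None,fx=3.5,fy=3.5))
for c,z,r in (('red',.007,(200,150,300,240)),('yellow',.007,(200,150,300,240)),('green',.036,(200,200,300,240)),('green',.105,(245,150,300,200)),('blue',.108,(120,140,180,190)),('blue',.03,(140,205,200,250))):
  for a,ce,co in blobs(i,c,20,r): print(c,a,ce.round(1),world(m,ce,z).round(4),rect(m,co,z))
print(ctrl.get_obs()['time_s'])
"
```

```text
red 356 [234.7 182.9] [0.5263 0.0573 0.007 ] (array([528.6,  58.5]), array([79.3, 77.3]), 0.106)
yellow 393 [236.3 212.6] [0.4328 0.0492 0.007 ] (array([434.4,  49.5]), array([79. , 78.2]), 0.096)
green 207 [236.2 211.3] [0.4334 0.0485 0.036 ] (array([433.2,  48.6]), array([70.1, 27.6]), 0.102)
green 314 [267.  210.2] [ 0.4394 -0.0451  0.036 ] (array([441.6, -44.6]), array([59.3, 53.8]), 0.137)
green 69 [265.8 174.4] [ 0.5366 -0.0373  0.105 ] (array([536.4, -37.8]), array([27. , 23.5]), 0.025)
26.55
```

View pics/t9c.png

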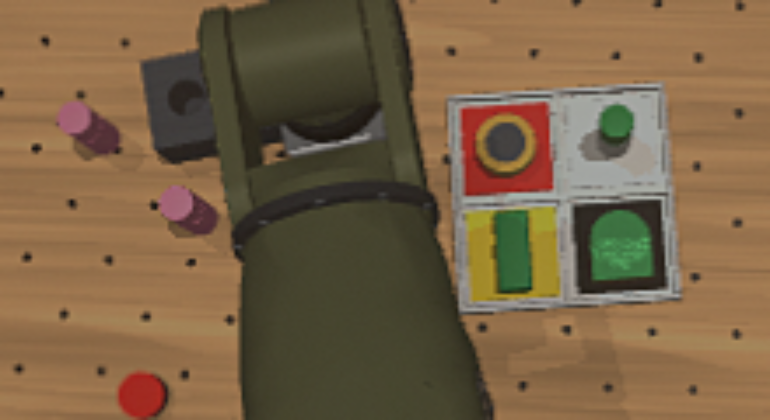

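All four items are centred in their compartments: tin (505,145), bottle (617,122), wax (513,250) and heel (622,245). The arm is clear, so I'm handing in.

```bash
python3 -c "
from station import ctrl
print(ctrl.hand_in())"
```

```text
the job is handed in; nothing more can be done
None
```

I packed all four items on their mats and handed the job in at about 26.6 s. The final top view showed each one centred, though the arm hid the blue block and blue bottle in that view. The hand-in returned no verdict.

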